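Clamp a worn brake pad in the wear gauge with the inner knob only

ROBOT

A 6-joint arm with a two-finger parallel gripper is mounted at the origin on the work surface. World frame = base frame: x ahead of the robot, y to its left, z up, the work surface at z = 0. Lengths are in m, angles in rad, forces in N, time in s.
With the tool pointing down it reaches from about 0.325 to 0.925 m from the base axis. Payload 3.1 kg.
Tool frame: the origin (TCP) lies at the very end of the fingers, on their centre line; the grasp point (between the pads) lies 19 mm behind it; z points along the fingers, y is the direction in which the jaws open and shut (so a half turn about z gives the same grasp; the last joint's range is limited). The gripper opens to 85 mm and grips with 20 to 120 N. Pads are 22 mm wide; open, the fingers measure 114 mm over their backs; the gripper's body (76 mm by 85 mm) begins 54 mm behind the grasp point. The pads swing forward as they close: fully open they stand 13 mm farther back than shut.
Start: joints at [1.226, 0.217, 1.613, -0, 1.311, -0.112], TCP at [0.144, 0.608, 0.231] pointing down, gripper open.
Joint ranges: [-2.75, 2.75], [-0.78, 2.1], [0.31, 2.55], [-1.13, 4.27], [0.13, 2.63], [-2.58, 2.58]. Speed limits (rad/s): [2.79, 2.79, 3.14, 3.14, 3.14, 3.14].

INTERFACE

Orientations are given as a rotation vector (axis times angle).
In Python, from workcell import * gives the robot as it stands.
- The arm moves only by the tool jog_arm, never from a script. Its argument "deltas" is a list of rows, each a list of 5 numbers: the opening, from -1 (shut) to 1 (fully open), then the shift along the world's x, y, z in m, then the turn about the world's z in degrees. In form: [[jaw, x, y, z, turn], ...]. A call has 1 to 12 rows; each row shifts and turns the pose as measured when the row begins; what a row does not reach is not made up. A row lasts 1/8 s, in which the tool goes at most 62.5 mm and 10.7 degrees, less where a joint would pass 70% of its speed; a pose out of reach is approached as far as the arm can. A call with a gripper value outside its range is refused whole. The fingers move at their own pace and stop on an object; the grip force is fixed at half the most. Time passes only in rows, so rows that do not move let the fingers close. It gives the time, the measured TCP pose, the force and the opening at its end, in the units of the state.
- sense(): the state, without advancing time (a new reading comes with each control period).
- grab_frame(name): name is "scene" or "top" or "wrist"; returns a dict with "pixels" (420x560x3 uint8, red, green, blue), "vertical_fov" (degrees; the focal length in pixels is half the picture's height over the tangent of half this angle, whatever the lens; pixels are square), "cx", "cy" (the principal point, pixels), "rvec" (rotation vector, rad) and "tvec" (3), from world to camera coordinates, as OpenCV has them; the wrist camera has in their place "tool_from_camera" (4x4, takes a point from camera to tool coordinates, whose origin is the TCP and whose axes are the flange's). Camera axes: x right, y down, z forward; pixel columns grow to the right and rows downward; lengths in m; the calibration is good to about 2 mm. The wrist camera is an equidistant fisheye: a pixel r from the principal point sees the ray r / f radians off the axis. A picture is of the moment at which its call begins: read the wrist's pose just before it. There is no depth.
- close_job(): hands the job in, once; it reports no verdict.
Trained networks look in a picture, given as the dict that the camera call returned (one of the last four; its "shot" number tells which), for a name from the list of things; names that differ only in an ending like _2 or _b are one class to them, and where a whole thing is asked for, a point or a joint stands for the part that bears it (a point fixed in the world has none). Each returns a list of dicts, best first, with "confidence" (0 to 1); they miss things now and then, are a little off and sometimes report something else, mostly with a low value. They report only what shows in the picture. A call takes as long as a camera call. They do not tell look-alikes from the thing itself.
- find_in(picture, target): "location" ([column, row] in pixels, amid what is visible of it).
- regions_of(picture, target): "mask" (420x560 bool, what is visible of it) and "location" ([column, row] in pixels, amid what is visible of it).
- tip_of(picture, target): "location" ([column, row] in pixels: a listed point, or the origin of a listed thing).
The state is a dict: "time_s": time; "q": joint angles; "qd": joint speeds; "effort": joint torques, N m; "tool_pos": TCP position; "orientation": TCP orientation; "force": force on the tool from outside, world axes, zero at the start; "wrist_torque": the same for the moment, N m; "width": finger opening in m.
Only numpy, scipy, OpenCV 4.12 (cv2) and the standard library are available. Lean on these libraries where they do the work, as an engineer would, in place of code of your own. Each camera call takes 0.05 s, during which the arm holds its last target.

TASK

Gently slide the worn brake pad along the gauge's channel until it is home against the stop block. Then turn only the small inner bar knob clockwise until the spindle bears finger-tight on the pad (about 15 N), leaving the outer ring's setting as it is, and let go; disturb nothing else on the bench.

Things in the scene. Friction and masses are not known exactly. Their poses are not given: they have to be found in the camera images.
- gauge: brake pad gauge fixed to the bench: steel plate 170 x 300 x 20 mm with a 53 mm wide channel along y (rails 10 mm high, from 205 mm on the -y side to 85 mm on the +y side). A column on the -x side carries a head (64 mm wide along y, 56 to 80 mm above the bench) over the channel; ring and knob stand on it. Origin on the vertical spindle axis, at bench height; z up.
- pad: loose worn brake pad in the channel: steel back plate 50 x 150 x 5 mm below, dark friction block 48 x 140 mm on it; 0.25 to 0.5 kg. Worn unevenly, far from a straight taper: roughly 11 mm thick at its +y end, 21 mm at its -y end, which sticks out of the head and can be pushed (block's end 5 mm in from the plate's, 5 to 20 mm up). Origin: centre of its underside; +y points along the channel to the stop.
- stop: steel stop block across the channel, fixed, set anew for every job. Origin at the middle of the lower edge of the face that the pad's +y end meets, on the plate's top; its y axis points away from the pad. Home: the pad's origin lies 75 mm to the -y side of this origin.
- knob_top (a point): centre of the flat top of the small inner knob, on the spindle axis, 127 mm above the bench. The knob is an upright black bar 34 mm long (this point's x), 15 mm thick (y), 28 mm high, standing on the outer ring's top face. Its lowest 3 mm are a disc 36 mm across. Axes turn with the knob, z up.
- inner (a joint): inner knob's angle relative to the ring, rad, 0 to 2.2, growing clockwise from above; lowers the spindle 5 mm per rad. Turning it freely, which it does for at least the first 0.25 rad, takes 0.12 N m (friction, either way); on the pad (sprung foot) the torque climbs by 0.005 N m per newton, about 0.35 N m per rad. It stays where it is left. Where it meets the pad varies with the stop's setting: feel it.
- ring_mark (a point): mark on the rim of the outer ring's top face, 99 mm above the bench, 30 mm from the axis. The ring is a knurled aluminium disc, 60 mm across, 14 mm thick, under the inner knob, held by friction only (0.25 N m): rubbing on it turns it, and so does an inner knob that is forced (from about 26 N on the pad).
- spindle: the steel spindle under the head that the inner knob drives down; with its 16 mm round sprung foot. Origin on its axis, about at the foot's tip when unloaded.
- spare_pad: another brake pad, 50 x 110 x 16 mm, on the bench beside the gauge: bystander. Origin at its underside.
- bearing: loose steel bearing ring, 52 mm across, 15 mm high: bystander. Origin at its underside.
- wrench: wrench, 180 mm: bystander.
- screwdriver: screwdriver, 200 mm: bystander.
- spray_can: blue can, 66 mm across, 190 mm high: bystander. Origin at its underside.
- mug: white mug, 80 mm across, 90 mm high: bystander. Origin at its underside.
- nut_tray: grey open tray 120 x 160 x 40 mm: bystander. Origin at its underside.
There are look-alikes about, which are no part of the job. Leave any red look-alike of the pad alone.

How it is judged:
On the way, in this order (a step that is already met when the one before it is completed fails the run):
1. the pad is home against the stop, the spindle not yet on it (y of pad in the frame of stop above -0.078 m and z of pad in the frame of gauge below 0.023 m and contact force between spindle and pad below 1 N), for 0.2 s.
2. the spindle bears on the pad, which is home (y of pad in the frame of stop above -0.078 m and z of pad in the frame of gauge below 0.023 m and contact force between spindle and pad above 5 N), for 0.2 s.
At the end, for the whole second after the job is handed in: The pad lies flat in the channel, its end within 3 mm of the stop; the spindle presses on it with 5 to 26 N; the outer ring's mark is within 3 mm of where it was; the knob is let go and all is at rest (all of step 2 and contact force between spindle and pad below 26 N and distance of ring_mark from where it was at the start of the episode below 0.003 m and linear speed of pad below 0.01 m/s); the robot touches nothing.
It fails at once if the outer ring is turned (its mark moves more than 3 mm) (not (distance of ring_mark from where it was at the start of the episode below 0.003 m)).
It fails at once if the pad is rammed into the stop (over 40 N) (contact force between pad and stop above 40 N).
It fails at once if the spindle is forced onto the pad (over 35 N) (contact force between spindle and pad above 35 N).
It fails at once if a bystander is pushed more than 30 mm (distance of any of spare_pad, bearing, wrench, screwdriver, spray_can, mug, nut_tray from where it was at the start of the episode above 0.03 m).
It also fails if it takes over 64 s, if anything falls off the work surface, if the arm or the gripper's body presses on something with over 40 N, if the wrist force passes 120 N, or if a joint passes its speed limit or range.

## Working session

There is one attempt and no reset: what is moved stays moved. The work goes in short steps, Python scripts to look and compute and a tool call to move; the robot and the scene stay as the last step left them, time stands still between calls to the robot, and variables do not carry over. Pictures are saved under pics/ and viewed, and the job is handed in when it is done.

Besides the shell and the picture viewer there is one more tool, called after "Call:" in YAML: its name, and indented under it one key for each argument. jog_arm: Moves the arm, as the interface text tells. Its arguments: {"type":"object","properties":{"deltas":{"type":"array"}},"required":["deltas"]}

```bash
mkdir -p pics; ls
cat > h.py <<'E'
from workcell import *
import numpy as np, cv2, math
def save(p,n,scale=1):
    im=cv2.cvtColor(p["pixels"],cv2.COLOR_RGB2BGR); cv2.imwrite("pics/"+n+".png",im)
def f_of(p): return p["pixels"].shape[0]/2/math.tan(math.radians(p["vertical_fov"])/2)
def ray(p,uv):
    f=f_of(p); d=np.array([(uv[0]-p["cx"])/f,(uv[1]-p["cy"])/f,1.])
    R=cv2.Rodrigues(np.array(p["rvec"],float))[0]; t=np.array(p["tvec"],float).ravel()
    return -R.T@t, R.T@d
def atz(p,uv,z):
    o,d=ray(p,uv); return o+d*(z-o[2])/d[2]
def proj(p,X):
    f=f_of(p); R=cv2.Rodrigues(np.array(p["rvec"],float))[0]; c=R@np.array(X)+np.array(p["tvec"]).ravel()
    return [p["cx"]+f*c[0]/c[2],p["cy"]+f*c[1]/c[2]]
def tri(a,ua,b,ub):
    o1,d1=ray(a,ua);o2,d2=ray(b,ub)
    s=np.linalg.lstsq(np.c_[d1,-d2],o2-o1,rcond=None)[0]
    A=o1+s[0]*d1;B=o2+s[1]*d2
    return (A+B)/2,np.linalg.norm(A-B)
def wproj(p,s,X):
    T=np.eye(4);T[:3,:3]=cv2.Rodrigues(np.array(s["orientation"],float))[0];T[:3,3]=s["tool_pos"]
    c=np.linalg.inv(T@np.array(p["tool_from_camera"]))@np.r_[X,1]
    th=math.atan2(np.hypot(c[0],c[1]),c[2]); r=f_of(p)*th; k=r/np.hypot(c[0],c[1])
    return p["cx"]+k*c[0],p["cy"]+k*c[1]
def watz(p,s,uv,z):
    T=np.eye(4);T[:3,:3]=cv2.Rodrigues(np.array(s["orientation"],float))[0];T[:3,3]=s["tool_pos"]
    M=T@np.array(p["tool_from_camera"])
    a=np.array([uv[0]-p["cx"],uv[1]-p["cy"]]);r=np.linalg.norm(a);th=r/f_of(p)
    d=np.r_[a/max(r,1e-9)*math.sin(th),math.cos(th)]
    d=M[:3,:3]@d;o=M[:3,3]; return o+d*(z-o[2])/d[2]
E
python3 - <<'E'
from h import *
s=sense();print(s)
P={}
for n in("scene","top","wrist"):
    p=grab_frame(n);P[n]=p;save(p,n+"0")
    for t in("gauge","pad","stop","knob_top","ring_mark","spindle","spare_pad","bearing","wrench","screwdriver","spray_can","mug","nut_tray"):
        print(n,t,[(np.round(r["location"],1).tolist(),round(r["confidence"],2)) for r in tip_of(p,t)][:3])
E
```

```text
pics
{'time_s': 0.0, 'q': array([ 1.22578431e+00,  2.17771631e-01,  1.61492939e+00,  1.39826431e-05,
        1.31130858e+00, -1.12193826e-01]), 'qd': array([-6.76691903e-04,  2.14846123e-03, -4.99528784e-04, -5.66056629e-05,
       -7.50518999e-04,  1.93584197e-04]), 'effort': array([-8.22012043e-04, -3.96852565e+01, -3.03850186e+01, -4.26932102e-04,
        9.84802813e-03,  1.51281057e-05]), 'tool_pos': array([0.14389283, 0.60737047, 0.22995992]), 'orientation': array([-0.36482478, -3.1197708 ,  0.00369229]), 'force': array([-0.09928768, -0.12419771, -0.02442328]), 'wrist_torque': array([-0.01288686, -0.01961636, -0.05074424]), 'width': 0.08531175693447615}
scene gauge [([332.2, 253.1], 0.86)]
scene pad [([243.0, 308.3], 0.97), ([320.1, 233.1], 0.85), ([280.7, 176.6], 0.68)]
scene stop [([339.5, 261.3], 0.61)]
scene knob_top [([331.8, 231.3], 0.65)]
scene ring_mark [([327.9, 228.0], 0.77)]
scene spindle [([332.3, 250.3], 0.58)]
scene spare_pad [([290.4, 265.4], 0.64), ([323.0, 231.5], 0.61)]
scene bearing [([349.1, 291.6], 0.49)]
scene wrench [([376.9, 361.7], 0.75)]
scene screwdriv
[... 253 characters left out ...]
0.75)]
top stop [([209.3, 243.4], 0.59)]
top knob_top [([220.7, 241.8], 0.67)]
top ring_mark [([235.2, 243.3], 0.58)]
top spindle []
top spare_pad [([234.0, 198.2], 0.8)]
top bearing [([181.7, 237.3], 0.67)]
top wrench [([107.9, 224.8], 0.68)]
top screwdriver [([124.4, 294.5], 0.98)]
top spray_can [([167.5, 174.5], 0.78)]
top mug [([420.1, 263.9], 0.65), ([106.5, 225.1], 0.27)]
top nut_tray [([407.2, 199.2], 0.62)]
wrist gauge []
wrist pad [([3.3, 393.0], 0.81)]
wrist stop [([100.5, 408.6], 0.4)]
wrist knob_top []
wrist ring_mark []
wrist spindle []
wrist spare_pad []
wrist bearing [([142.1, 405.3], 0.84)]
wrist wrench []
wrist screwdriver []
wrist spray_can []
wrist mug []
wrist nut_tray []
```

View pics/scene0.png

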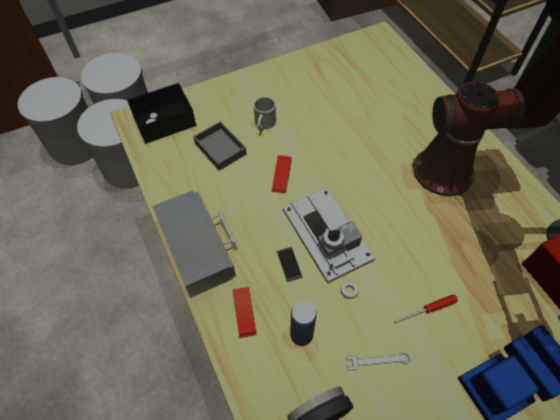

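View pics/top0.png

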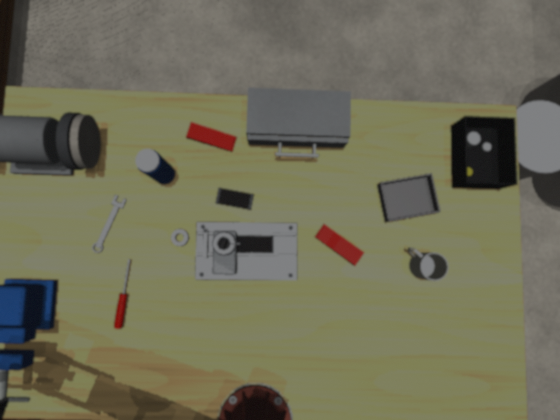

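View pics/wrist0.png

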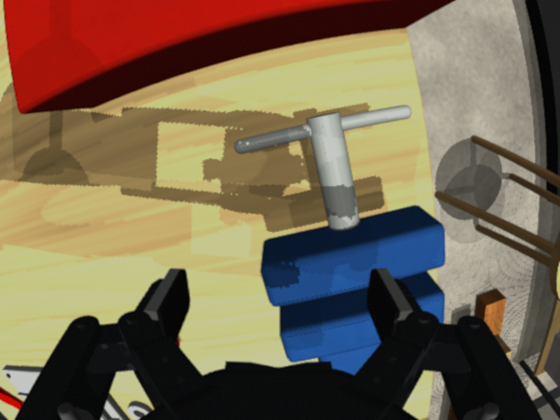

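Run:
```python
from h import *
a=grab_frame("scene");b=grab_frame("top")
for n,z in (("gauge",0),("knob_top",.127),("ring_mark",.099),("pad",.02),("stop",.02),("bearing",0),("spray_can",0),("spare_pad",0)):
  for nm,p in(("s",a),("t",b)):
    for r in tip_of(p,n): print(n,nm,np.round(atz(p,r["location"],z),3),round(r["confidence"],2),np.round(r["location"]))
for p,n in((a,"scene0"),(b,"top0")):
    im=cv2.imread("pics/"+n+".png")
    c=im[150:340,190:450] if n=="scene0" else im[190:300,150:370]
    cv2.imwrite("pics/"+n+"z.png",cv2.resize(c,None,fx=3,fy=3,interpolation=cv2.INTER_CUBIC))
```

```text
gauge s [0.5   0.107 0.   ] 0.61 [333. 251.]
gauge t [0.503 0.097 0.   ] 0.55 [228. 245.]
knob_top s [0.508 0.102 0.127] 0.61 [333. 231.]
knob_top s [0.673 0.143 0.127] 0.53 [290. 265.]
knob_top s [0.411 0.416 0.127] 0.36 [424. 309.]
knob_top t [0.503 0.095 0.127] 0.4 [224. 244.]
ring_mark s [0.51  0.082 0.099] 0.57 [329. 230.]
ring_mark t [0.504 0.07  0.099] 0.77 [234. 244.]
pad s [ 0.516 -0.22   0.02 ] 0.7 [283. 174.]
pad s [0.496 0.034 0.02 ] 0.65 [323. 230.]
pad s [ 0.664 -0.422  0.02 ] 0.27 [220. 148.]
pad t [ 0.513 -0.23   0.02 ] 0.72 [337. 244.]
pad t [0.518 0.041 0.02 ] 0.69 [246. 240.]
pad t [0.835 0.162 0.02 ] 0.67 [210. 135.]
stop s [0.652 0.1   0.02 ] 0.59 [289. 266.]
stop s [0.511 0.155 0.02 ] 0.51 [338. 262.]
stop t [0.507 0.15  0.02 ] 0.47 [209. 243.]
bearing s [0.521 0.24  0.   ] 0.68 [349. 289.]
bearing t [0.516 0.23  0.   ] 0.58 [183. 240.]
spray_can s [0.718 0.301 0.   ] 0.69 [300. 336.]
spray_can s [ 0.461 -0.474  0.   ] 0.53 [266. 123.]
spray_can t [0.713 0.292 0.   ] 0.75 [166. 174.]
spare_pad s [0.64  0.096 0.   ] 0.7 [292. 266.]
spare_pad t [0.647 0.084 0.   ] 0.83 [234. 198.]
```

View pics/scene0z.png

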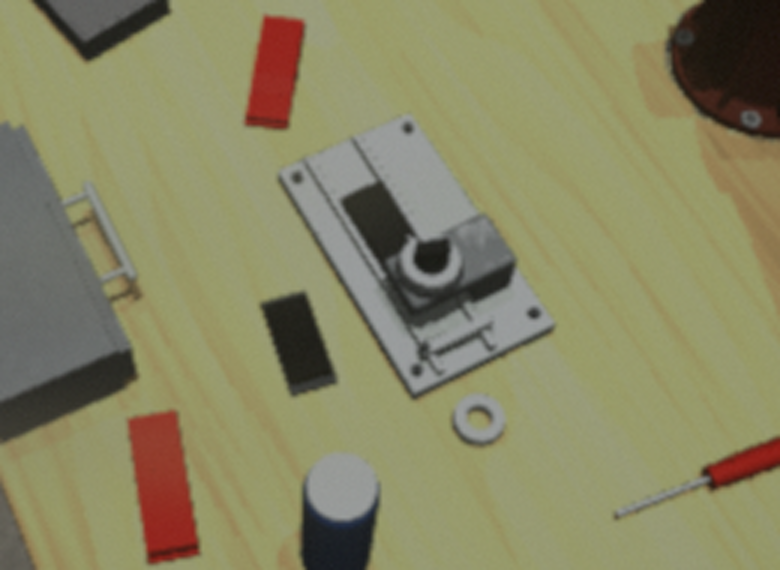

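View pics/top0z.png

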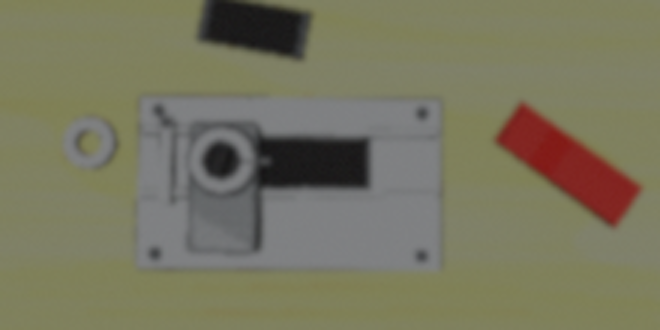

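The scene shows the gauge at about (0.50, 0.10), roughly aligned with world y. The stop end faces +y, and the dark pad sticks out toward -y (its end is at about column 273, row 244 in the top picture). I'm moving over it for a closer look.

Call:
jog_arm:
  deltas:
    - [-1,0.03,-0.053,0.0,1.1]
    - [-1,0.03,-0.053,0.0,1.1]
    - [-1,0.03,-0.053,0.0,1.1]
    - [-1,0.03,-0.053,0.0,1.1]
    - [-1,0.03,-0.053,0.0,1.1]
    - [-1,0.03,-0.053,0.0,1.1]
    - [-1,0.03,-0.053,0.0,1.1]
    - [-1,0.03,-0.053,0.0,1.1]
    - [-1,0.03,-0.053,0.0,1.1]
    - [-1,0.03,-0.053,0.0,1.1]
    - [-1,0.03,-0.053,0.0,1.1]
    - [-1,0.03,-0.053,0.0,1.1]

```text
time_s: 4.5
tool_pos: [0.5108, -0.0421, 0.2352]
orientation: [-0.022, 3.127, 0.011]
force: [0.6, 0.5, 0.6]
width: 0.0001
```

Run:
```python
from h import *
s=sense();print(s["time_s"],s["tool_pos"],s["orientation"],s["width"],s["q"])
p=grab_frame("wrist");save(p,"w1");print(np.round(p["tool_from_camera"],3).tolist(),f_of(p),p["cx"],p["cy"])
z={"pad":.02,"stop":.02,"knob_top":.127,"ring_mark":.099,"gauge":0}
for t in z:
    print(t,[(np.round(r["location"],1).tolist(),round(r["confidence"],2),np.round(watz(p,s,r["location"],z[t]),4)) for r in tip_of(p,t)][:3])
```

```text
4.5 [ 0.51078985 -0.04206213  0.23520928] [-0.02162584  3.1271245   0.01120288] 6.161459637612409e-05 [-0.2253386  -0.03787708  1.88053998  0.01070995  1.28660643 -1.81290538]
[[-0.001, -0.951, -0.309, 0.08], [1.0, -0.001, -0.001, -0.0], [0.0, -0.309, 0.951, -0.143], [0.0, 0.0, 0.0, 1.0]] 325.19226210127806 277.96275956782875 210.39575120698925
pad [([124.3, 177.0], 0.94, array([ 0.5099, -0.227 ,  0.02  ])), ([345.6, 175.8], 0.86, array([0.5081, 0.0362, 0.02  ]))]
stop [([436.4, 176.5], 0.83, array([0.5048, 0.1529, 0.02  ]))]
knob_top [([438.5, 204.1], 0.56, array([0.5069, 0.1   , 0.127 ]))]
ring_mark [([401.9, 194.3], 0.9, array([0.5066, 0.0746, 0.099 ]))]
gauge [([392.0, 172.8], 0.75, array([0.5069, 0.1001, 0.    ]))]
```

View pics/w1.png

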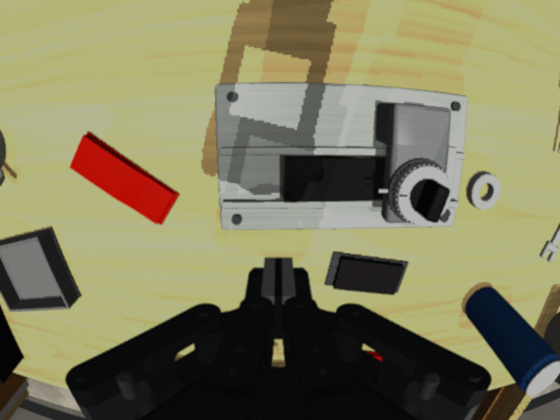

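The wrist view shows the gauge nearly along the image's horizontal. The pad's -y end is at column 281 (rows 155–200), the knob at about (432, 200), and the ring mark at (383, 190).

Run:
```python
from h import *
s=sense();p=grab_frame("wrist")
for uv,z in (((217,85),.03),((466,97),.03),((222,229),.03),((452,228),.03),((281,155),.041),((281,200),.041),((281,178),.025),((232,97),.03),((237,219),.03),((455,105),.03),((443,219),.03),((219,150),.03),((219,202),.03)):
    print(uv,np.round(watz(p,s,uv,z),4))
im=cv2.imread("pics/w1.png")
cv2.imwrite("pics/w1z.png",cv2.resize(im[70:240,210:500],None,fx=2.7,fy=2.7,interpolation=cv2.INTER_CUBIC))
```

```text
(217, 85) [ 0.4064 -0.1035  0.03  ]
(466, 97) [0.4018 0.1818 0.03  ]
(222, 229) [ 0.5685 -0.1022  0.03  ]
(452, 228) [0.5665 0.1856 0.03  ]
(281, 155) [ 0.4804 -0.0354  0.041 ]
(281, 200) [ 0.5294 -0.0346  0.041 ]
(281, 178) [ 0.5088 -0.0347  0.025 ]
(232, 97) [ 0.4198 -0.0875  0.03  ]
(237, 219) [ 0.5559 -0.0842  0.03  ]
(455, 105) [0.4135 0.1666 0.03  ]
(443, 219) [0.5542 0.1691 0.03  ]
(219, 150) [ 0.4768 -0.1022  0.03  ]
(219, 202) [ 0.5357 -0.1042  0.03  ]
```

View pics/w1z.png

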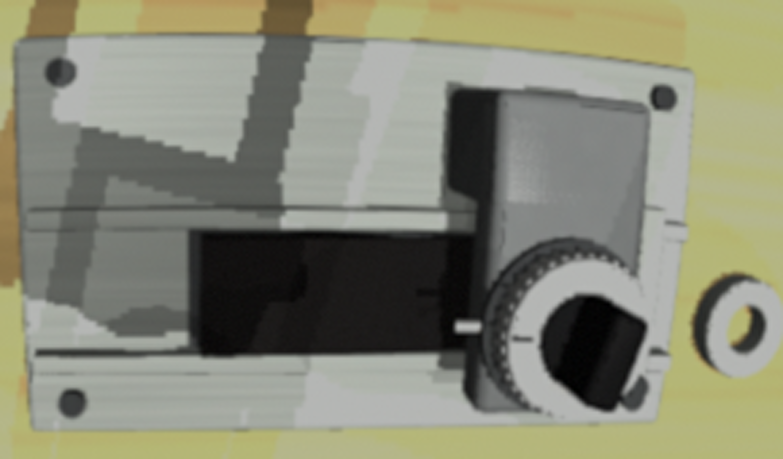

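Call:
jog_arm:
  deltas:
    - [-1,-0.001,-0.02,-0.05,0]
    - [-1,-0.001,0,-0.05,0]
    - [-1,-0.001,0,-0.05,0]
    - [-1,0,0,-0.03,0]
    - [-1,0,0,-0.012,0]
    - [-1,0,0,-0.008,0]
    - [-1,0,0,0,0]

```text
time_s: 5.72
tool_pos: [0.5066, -0.05, 0.0348]
orientation: [-0.048, 3.118, 0.009]
force: [-0.3, 0.0, 0.0]
width: -0.0005
```

Run:
```python
from h import *
s=sense();print(s["time_s"],s["tool_pos"],s["orientation"],s["force"])
p=grab_frame("wrist");save(p,"w2")
```

```text
5.725 [ 0.50660766 -0.05001624  0.03477817] [-0.0478646   3.11806759  0.00912463] [-0.2683235   0.02627696  0.02076835]
```

View pics/w2.png

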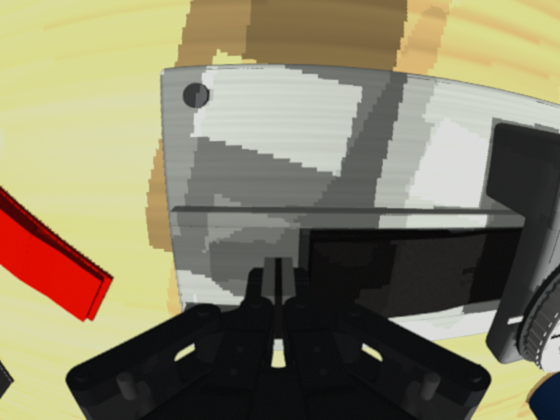

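The closed fingers stand in the channel just short of the pad end (about column 302). Pushing gently.

Call:
jog_arm:
  deltas:
    - [-1,0,0.002,-0.004,-1]
    - [-1,0,0.004,0,0]
    - [-1,0,0.004,0,0]
    - [-1,0,0.004,0,0]
    - [-1,0,0.004,0,0]
    - [-1,0,0.004,0,0]

```text
time_s: 6.52
tool_pos: [0.5107, -0.0288, 0.0347]
orientation: [-0.019, 3.11, 0.003]
force: [0.6, -2.1, -0.2]
width: -0.0002
```

Run:
```python
from h import *
s=sense();print(s["time_s"],s["tool_pos"],s["orientation"],s["force"])
p=grab_frame("wrist");save(p,"w3")
for t in("pad","stop"):
    print(t,[(np.round(r["location"],1).tolist(),round(r["confidence"],2),np.round(watz(p,s,r["location"],.02),4)) for r in tip_of(p,t)][:3])
```

```text
6.525 [ 0.51069318 -0.02877979  0.03469419] [-1.85380750e-02  3.10971061e+00  2.78872050e-03] [ 0.61178521 -2.14052321 -0.15863659]
pad [([412.1, 254.9], 0.95, array([0.5087, 0.0476, 0.02  ])), ([9.4, 239.9], 0.85, array([ 0.5062, -0.2168,  0.02  ]))]
stop []
```

View pics/w3.png

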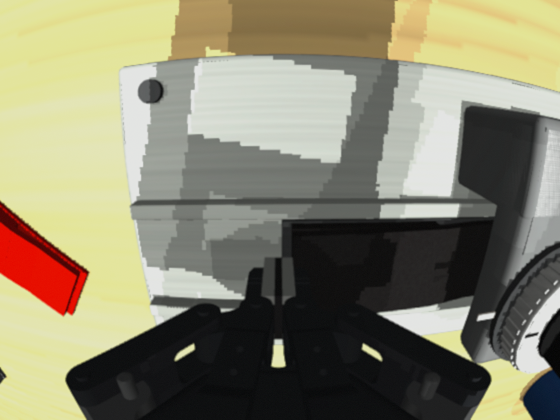

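Call:
jog_arm:
  deltas:
    - [-1,-0.002,0.004,-0.002,0]
    - [-1,-0.001,0.004,0,0]
    - [-1,0,0.004,0,0]
    - [-1,0,0.004,0,0]

```text
time_s: 7.18
tool_pos: [0.5103, -0.0146, 0.0348]
orientation: [-0.02, 3.105, -0.004]
force: [-1.0, -2.7, 1.2]
width: -0.0001
```

Call:
jog_arm:
  deltas:
    - [-1,-0.001,0.003,0,0]
    - [-1,0,0.002,0,0]

```text
time_s: 7.42
tool_pos: [0.5094, -0.0092, 0.0348]
orientation: [-0.021, 3.104, -0.005]
force: [0.0, -3.9, 1.8]
width: -0.0001
```

Call:
jog_arm:
  deltas:
    - [-1,0,0.002,0,0]

```text
time_s: 7.55
tool_pos: [0.5094, -0.0071, 0.0348]
orientation: [-0.021, 3.104, -0.005]
force: [0.5, -2.5, 1.7]
width: -0.0002
```

Call:
jog_arm:
  deltas:
    - [-1,0,0.002,0,0]

```text
time_s: 7.68
tool_pos: [0.5093, -0.005, 0.0348]
orientation: [-0.021, 3.104, -0.005]
force: [-0.3, -2.8, 1.1]
width: -0.0002
```

Call:
jog_arm:
  deltas:
    - [-1,0,0.002,0,0]

```text
time_s: 7.8
tool_pos: [0.5093, -0.0029, 0.0348]
orientation: [-0.021, 3.104, -0.005]
force: [0.3, -2.7, 0.7]
width: -0.0002
```

Call:
jog_arm:
  deltas:
    - [-1,0,0.0015,0,0]

```text
time_s: 7.92
tool_pos: [0.5093, -0.0013, 0.0347]
orientation: [-0.021, 3.104, -0.005]
force: [0.3, -3.1, 1.5]
width: -0.0
```

Call:
jog_arm:
  deltas:
    - [-1,0,0.0015,0,0]

```text
time_s: 8.05
tool_pos: [0.5094, 0.0003, 0.0348]
orientation: [-0.021, 3.104, -0.005]
force: [-0.1, -3.2, 1.7]
width: -0.0001
```

Call:
jog_arm:
  deltas:
    - [-1,0,0.0015,0,0]

```text
time_s: 8.18
tool_pos: [0.5094, 0.0014, 0.0348]
orientation: [-0.022, 3.104, -0.007]
force: [-0.1, -6.8, 1.0]
width: -0.0001
```

Call:
jog_arm:
  deltas:
    - [-1,0,0.0015,0,0]

```text
time_s: 8.3
tool_pos: [0.5095, 0.0015, 0.0348]
orientation: [-0.025, 3.104, -0.012]
force: [1.1, -8.8, 0.6]
width: 0.0002
```

Run:
```python
from h import *
s=sense();print(s["time_s"],s["tool_pos"],s["orientation"],s["force"])
```

```text
8.3 [0.50952536 0.00146735 0.03482307] [-0.0245901   3.10406926 -0.01211884] [ 1.09535595 -8.79421098  0.59120914]
```

Call:
jog_arm:
  deltas:
    - [-1,0,-0.015,0,0]
    - [-1,0,-0.02,0.03,0]
    - [-1,0,-0.01,0.06,0]
    - [1,0,0,0.06,0]
    - [1,0,0.05,0.05,0]
    - [1,0.02,0.06,0.02,0]
    - [1,0.02,0.03,0,0]
    - [1,0,0,0,0]

```text
time_s: 9.3
tool_pos: [0.5432, 0.0918, 0.2513]
orientation: [-0.014, 3.112, 0.013]
force: [-0.7, -0.0, -0.3]
width: 0.0856
```

Run:
```python
from h import *
s=sense();print(s["time_s"],s["tool_pos"],s["orientation"],s["width"],s["q"][5])
p=grab_frame("wrist");save(p,"w4")
z={"pad":.02,"stop":.02,"knob_top":.127,"ring_mark":.099,"gauge":0}
for t in z:
    print(t,[(np.round(r["location"],1).tolist(),round(r["confidence"],2),np.round(watz(p,s,r["location"],z[t]),4)) for r in tip_of(p,t)][:3])
im=cv2.imread("pics/w4.png")
cv2.imwrite("pics/w4z.png",cv2.resize(im[70:270,210:470],None,fx=3,fy=3,interpolation=cv2.INTER_CUBIC))
```

```text
9.3 [0.54324746 0.091769   0.25130264] [-0.01448229  3.11247796  0.01319604] 0.08556448992087105 -1.546366722592057
pad [([48.3, 153.9], 0.88, array([ 0.5116, -0.2223,  0.02  ])), ([318.7, 348.6], 0.69, array([0.8203, 0.1589, 0.02  ])), ([263.5, 142.8], 0.66, array([0.51  , 0.0763, 0.02  ]))]
stop [([327.0, 141.8], 0.8, array([0.5078, 0.1496, 0.02  ]))]
knob_top [([288.9, 157.0], 0.93, array([0.5072, 0.1011, 0.127 ]))]
ring_mark [([254.1, 153.2], 0.97, array([0.5089, 0.0706, 0.099 ])), ([285.7, 138.7], 0.18, array([0.4954, 0.0991, 0.099 ]))]
gauge [([284.6, 138.3], 0.59, array([0.5071, 0.1011, 0.    ]))]
```

View pics/w4.png

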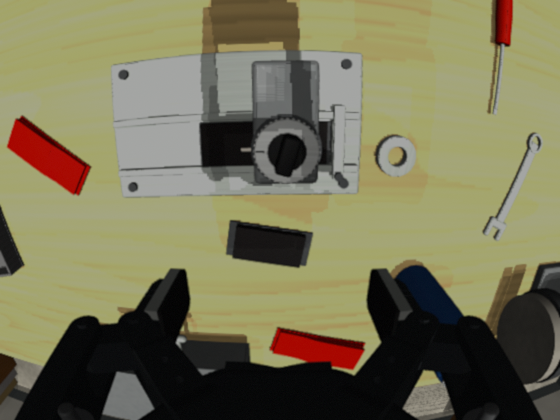

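View pics/w4z.png

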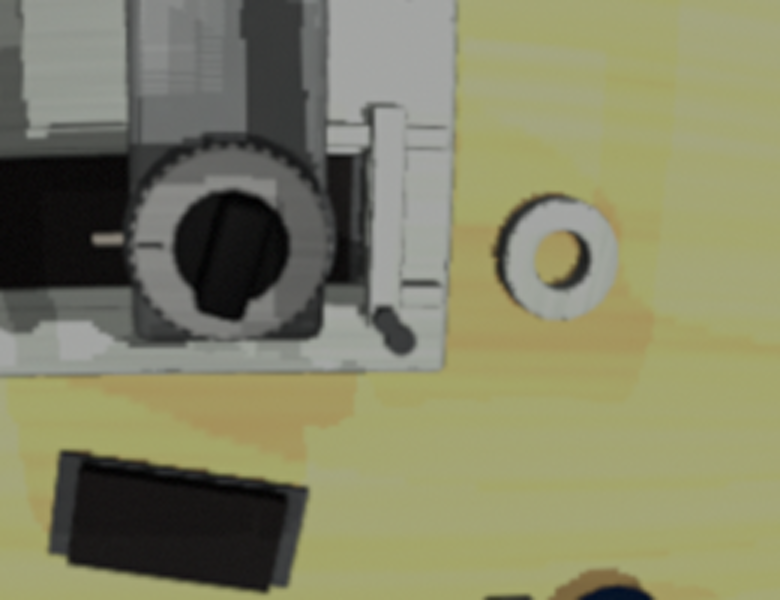

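The pad's +y end sits against the stop bar (zoom column ~370), and the networks give the pad at -0.073 relative to the stop. The knob bar leans slightly in the picture, so I'll measure its angle next.

Run:
```python
from h import *
s=sense();p=grab_frame("wrist")
im=cv2.cvtColor(p["pixels"],cv2.COLOR_RGB2BGR)
c=im[125:185,255:320].astype(float)*5
cv2.imwrite("pics/k4.png",cv2.resize(np.clip(c,0,255).astype(np.uint8),None,fx=10,fy=10,interpolation=cv2.INTER_CUBIC))
```

```text
(no output)
```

View pics/k4.png

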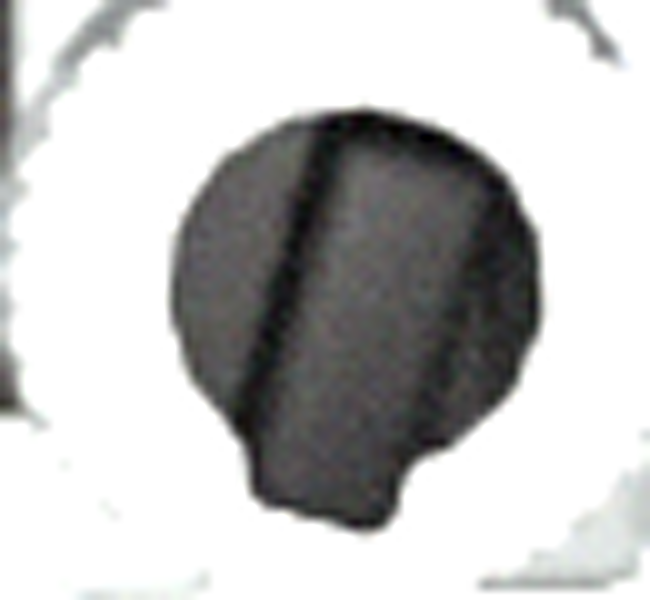

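Run:
```python
from h import *
s=sense();p=grab_frame("wrist")
Q=[watz(p,s,(255+x/10,125+y/10),.127) for x,y in((342,148),(488,190),(258,495),(388,525))]
Q=np.array(Q);print(np.round(Q,4),Q.mean(0))
for a,b in((0,2),(1,3)): d=Q[b]-Q[a];print(np.degrees(np.arctan2(d[1],d[0])),np.linalg.norm(d))
for a,b in((0,1),(2,3)): d=Q[b]-Q[a];print(np.degrees(np.arctan2(-d[0],d[1])),np.linalg.norm(d))
R=cv2.Rodrigues(s["orientation"])[0];print("jaw yaw",np.degrees(np.arctan2(-R[0,1],R[1,1])),R[:,2],s["tool_pos"],s["time_s"])
```

```text
[[0.4916 0.0982 0.127 ]
 [0.495  0.1102 0.127 ]
 [0.5209 0.0915 0.127 ]
 [0.5234 0.1024 0.127 ]] [0.50771537 0.10059046 0.127     ]
-12.854984807194601 0.029976360802400837
-15.277584114601606 0.02945189260778
-15.606125716109407 0.012454094559837764
-13.09543307702753 0.01119491518655337
jaw yaw 0.28590400864344107 [ 0.02790842  0.00683352 -0.99958713] [0.54222008 0.08888732 0.25065926] 9.65
```

Call:
jog_arm:
  deltas:
    - [1,-0.018,0.006,-0.03,-8]
    - [1,-0.016,0.006,-0.03,-8]
    - [1,0,0,-0.02,-1]
    - [1,0,0,0,0]

```text
time_s: 10.2
tool_pos: [0.5071, 0.099, 0.1694]
orientation: [0.473, 3.075, 0.002]
force: [-0.5, -0.6, 0.4]
width: 0.0856
```

```bash
cat > st.py <<'E'
from h import *
s=sense();R=cv2.Rodrigues(s["orientation"])[0];print(round(s["time_s"],2),"jaw yaw",np.round(np.degrees(np.arctan2(-R[0,1],R[1,1])),2),"z",R[:,2].round(4),s["tool_pos"].round(4),"F",s["force"].round(2),"T",s["wrist_torque"].round(3),"w",round(s["width"],4),"q6",s["q"][5].round(2))
E
python3 st.py
python3 - <<'E'
from h import *
s=sense();p=grab_frame("wrist");save(p,"w5")
for t,z in(("knob_top",.127),("ring_mark",.099)): print(t,[(np.round(r["location"],1).tolist(),round(r["confidence"],2),np.round(watz(p,s,r["location"],z),4)) for r in tip_of(p,t)][:3])
E
```

```text
10.2 jaw yaw -17.49 z [ 0.0303 -0.0031 -0.9995] [0.5071 0.099  0.1694] F [-0.5  -0.55  0.39] T [-0.003  0.017  0.035] w 0.0856 q6 -1.2
knob_top [([284.1, 239.3], 0.95, array([0.5089, 0.1021, 0.127 ]))]
ring_mark [([240.4, 233.3], 0.76, array([0.5076, 0.0707, 0.099 ]))]
```

View pics/w5.png

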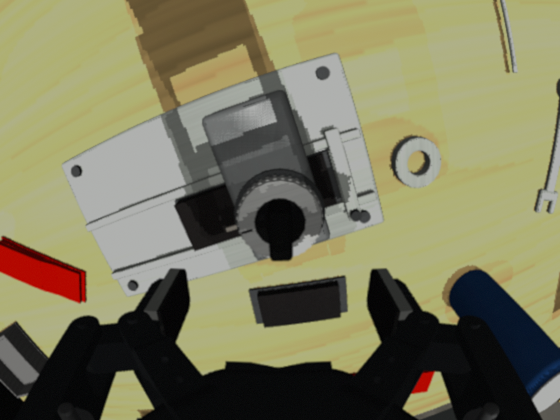

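Run:
```python
from h import *
im=cv2.imread("pics/w5.png")
c=im[190:275,235:325].astype(float)*5
cv2.imwrite("pics/k5.png",cv2.resize(np.clip(c,0,255).astype(np.uint8),None,fx=7,fy=7,interpolation=cv2.INTER_CUBIC))
```

```text
(no output)
```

View pics/k5.png

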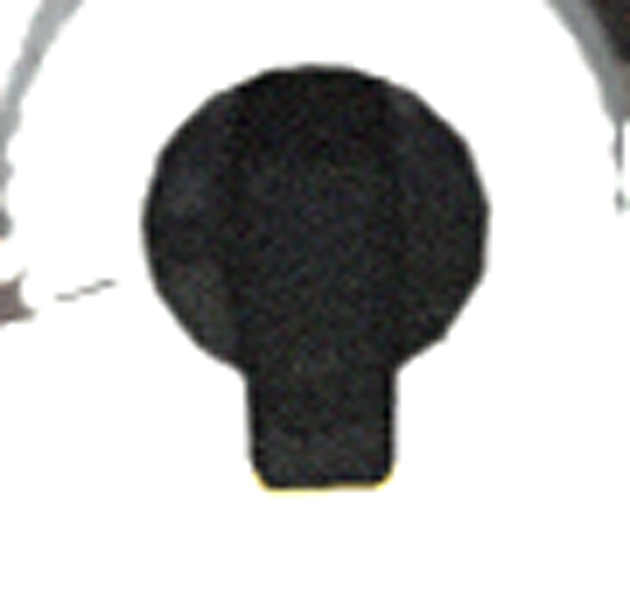

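Call:
jog_arm:
  deltas:
    - [1,0.001,0.002,-0.02,-2]
    - [1,0,0,-0.02,0]
    - [1,0,0,-0.012,0]
    - [1,0,0,-0.006,0]
    - [1,0,0,0,0]

```text
time_s: 10.98
tool_pos: [0.5174, 0.101, 0.1201]
orientation: [0.526, 3.047, 0.008]
force: [-0.7, 0.3, -0.1]
width: 0.0855
```

```bash
python3 st.py
python3 - <<'E'
from h import *
p=grab_frame("wrist");save(p,"w6")
E
```

```text
10.97 jaw yaw -19.56 z [ 0.05   -0.0031 -0.9987] [0.5174 0.101  0.1201] F [-0.67  0.26 -0.11] T [0.016 0.042 0.051] w 0.0855 q6 -1.16
```

View pics/w6.png

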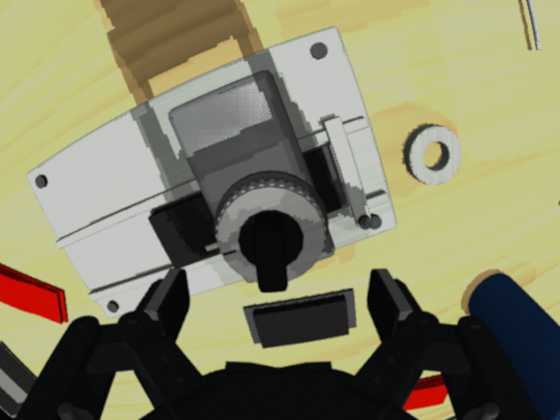

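Call:
jog_arm:
  deltas:
    - [1,-0.008,0.0005,0,0]
    - [1,-0.002,0,-0.006,0]
    - [1,-0.001,0,-0.005,0]
    - [1,0,0,0,0]

```text
time_s: 11.52
tool_pos: [0.5065, 0.1017, 0.1102]
orientation: [0.525, 3.044, 0.01]
force: [-1.0, -0.4, -0.0]
width: 0.0854
```

```bash
python3 st.py
```

```text
11.53 jaw yaw -19.54 z [ 0.0531 -0.0029 -0.9986] [0.5065 0.1017 0.1102] F [-1.02 -0.42 -0.  ] T [ 0.033 -0.021  0.009] w 0.0854 q6 -1.16
```

Call:
jog_arm:
  deltas:
    - [1,0.002,0,-0.002,0]
    - [-1,0,0,0,0]
    - [-1,0,0,0,0]
    - [-1,0,0,0,0]

```text
time_s: 12.02
tool_pos: [0.5091, 0.1017, 0.1081]
orientation: [0.525, 3.043, 0.01]
force: [1.5, -0.2, 0.7]
width: 0.0323
```

```bash
python3 st.py
python3 - <<'E'
from h import *
p=grab_frame("wrist");save(p,"w7")
E
```

```text
12.03 jaw yaw -19.55 z [ 0.0535 -0.0029 -0.9986] [0.5091 0.1017 0.1081] F [ 1.49 -0.22  0.71] T [-0.011  0.032  0.03 ] w 0.0323 q6 -1.16
```

View pics/w7.png

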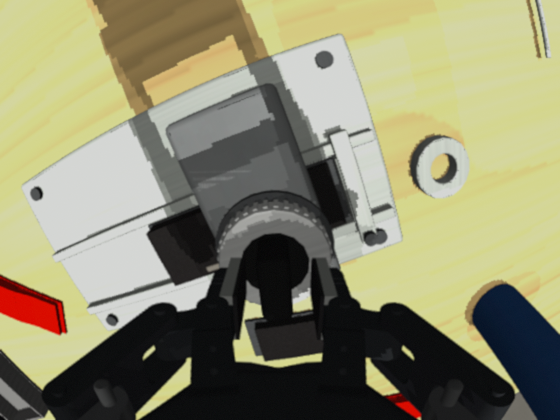

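The fingers (columns 238 and 318) are closing evenly around the bar at about column 278.

Call:
jog_arm:
  deltas:
    - [-1,0,0,0,0]
    - [-1,0,0,0,0]

```text
time_s: 12.32
tool_pos: [0.5083, 0.1004, 0.1085]
orientation: [0.523, 3.046, 0.004]
force: [1.2, 0.4, -1.4]
width: 0.0137
```

```bash
python3 st.py
```

```text
12.32 jaw yaw -19.47 z [ 0.0511 -0.006  -0.9987] [0.5083 0.1004 0.1085] F [ 1.25  0.43 -1.37] T [ 0.095 -0.079  0.077] w 0.0137 q6 -1.16
```

Call:
jog_arm:
  deltas:
    - [-1,0,0,0,0]

```text
time_s: 12.45
tool_pos: [0.5083, 0.1004, 0.1085]
orientation: [0.523, 3.046, 0.004]
force: [-0.4, -0.3, 1.2]
width: 0.0133
```

```bash
python3 st.py
python3 - <<'E'
from h import *
s=sense()
p=grab_frame("wrist");save(p,"w8")
for t,z in(("knob_top",.127),("ring_mark",.099)): print(t,[(np.round(r["location"],1).tolist(),round(r["confidence"],2),np.round(watz(p,s,r["location"],z),4)) for r in tip_of(p,t)][:3])
E
```

```text
12.45 jaw yaw -19.46 z [ 0.0512 -0.0059 -0.9987] [0.5083 0.1004 0.1085] F [-0.44 -0.32  1.24] T [-0.148  0.131  0.044] w 0.0133 q6 -1.16
knob_top [([281.4, 293.2], 0.62, array([0.5078, 0.1014, 0.127 ])), ([308.1, 326.7], 0.19, array([0.5316, 0.1068, 0.127 ]))]
ring_mark [([227.7, 283.5], 0.89, array([0.511 , 0.0697, 0.099 ]))]
```

View pics/w8.png

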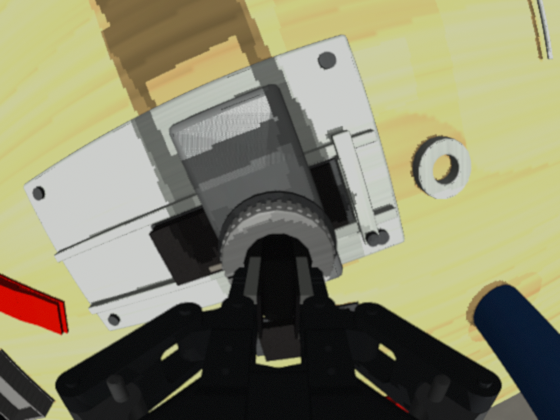

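The bar is gripped. I'm turning clockwise in small steps and watching the torque.

Call:
jog_arm:
  deltas:
    - [-1,0,0,0,-3]

```text
time_s: 12.72
tool_pos: [0.5083, 0.1004, 0.1085]
orientation: [0.604, 3.03, 0.002]
force: [-1.1, -0.4, 0.4]
width: 0.0134
```

```bash
cat > t.py <<'E'
from h import *
import sys
n=int(sys.argv[1]) if len(sys.argv)>1 else 4
T=[];F=[]
for i in range(n):
    s=sense();T.append(s["wrist_torque"]);F.append(s["force"]);grab_frame("wrist")
R=cv2.Rodrigues(s["orientation"])[0]
print(round(s["time_s"],2),"yaw",np.round(np.degrees(np.arctan2(-R[0,1],R[1,1])),2),s["tool_pos"].round(4),"F",np.mean(F,0).round(2),"T",np.mean(T,0).round(3),"Tz",np.array(T)[:,2].round(3),"w",round(s["width"],4))
E
python3 t.py
```

```text
12.88 yaw -22.45 [0.5083 0.1004 0.1085] F [-0.75 -0.87  0.81] T [-0.259  0.187 -0.034] Tz [ 0.106  0.035 -0.169 -0.108] w 0.0134
```

Call:
jog_arm:
  deltas:
    - [-1,0,0,0,-3]

```text
time_s: 13.05
tool_pos: [0.5084, 0.1004, 0.1085]
orientation: [0.682, 3.014, 0.0]
force: [-0.3, -0.9, 0.9]
width: 0.0138
```

```bash
python3 t.py
```

```text
13.2 yaw -25.4 [0.5084 0.1004 0.1085] F [-0.27 -1.09  0.51] T [-0.248  0.162 -0.05 ] Tz [ 0.135 -0.018 -0.151 -0.167] w 0.0135
```

Call:
jog_arm:
  deltas:
    - [-1,0,0,0,-3]
    - [-1,0,0,0,-3]

```text
time_s: 13.5
tool_pos: [0.5083, 0.1003, 0.1085]
orientation: [0.837, 2.975, -0.004]
force: [-1.2, -0.1, -0.1]
width: 0.0135
```

```bash
python3 st.py
```

```text
13.5 jaw yaw -31.42 z [ 0.0488 -0.0165 -0.9987] [0.5083 0.1003 0.1085] F [-1.16 -0.11 -0.07] T [-0.213  0.175  0.059] w 0.0135 q6 -0.94
```

Call:
jog_arm:
  deltas:
    - [-1,0,0,0,-3]

```text
time_s: 13.62
tool_pos: [0.5083, 0.1003, 0.1084]
orientation: [0.915, 2.952, -0.006]
force: [-0.6, -0.9, 1.6]
width: 0.0134
```

```bash
python3 st.py
```

```text
13.62 jaw yaw -34.43 z [ 0.0477 -0.0191 -0.9987] [0.5083 0.1003 0.1084] F [-0.61 -0.9   1.63] T [-0.193  0.145  0.065] w 0.0134 q6 -0.88
```

Call:
jog_arm:
  deltas:
    - [-1,0,0,0,-3]

```text
time_s: 13.75
tool_pos: [0.5083, 0.1003, 0.1085]
orientation: [0.992, 2.927, -0.009]
force: [-0.9, -1.4, 1.1]
width: 0.0141
```

```bash
python3 st.py
```

```text
13.75 jaw yaw -37.44 z [ 0.0467 -0.0218 -0.9987] [0.5083 0.1003 0.1085] F [-0.85 -1.35  1.13] T [-0.242  0.16   0.135] w 0.0141 q6 -0.83
```

Call:
jog_arm:
  deltas:
    - [-1,0,0,0,-3]

```text
time_s: 13.88
tool_pos: [0.5083, 0.1003, 0.1085]
orientation: [1.069, 2.9, -0.011]
force: [-0.1, -1.5, 0.3]
width: 0.0137
```

```bash
python3 st.py
```

```text
13.88 jaw yaw -40.45 z [ 0.0454 -0.0243 -0.9987] [0.5083 0.1003 0.1085] F [-0.12 -1.54  0.29] T [-0.17   0.173  0.117] w 0.0137 q6 -0.77
```

```bash
cat > st2.py <<'E'
from h import *
s=sense();R=cv2.Rodrigues(s["orientation"])[0];print(round(s["time_s"],3),"yaw",np.round(np.degrees(np.arctan2(-R[0,1],R[1,1])),2),"Tz",s["wrist_torque"][2].round(3),"eff",s["effort"][[0,3,4,5]].round(4),"qd6",s["qd"][5].round(4),"pos",s["tool_pos"].round(4),"w",round(s["width"],4))
E
python3 st2.py
```

```text
13.875 yaw -40.45 Tz 0.117 eff [ 0.2926  0.2696 -0.414  -0.169 ] qd6 0.4391 pos [0.5083 0.1003 0.1085] w 0.0137
```

Call:
jog_arm:
  deltas:
    - [-1,0,0,0,-3]

```text
time_s: 14.0
tool_pos: [0.5083, 0.1002, 0.1085]
orientation: [1.145, 2.871, -0.013]
force: [-0.8, -0.4, 1.0]
width: 0.0134
```

```bash
python3 st2.py
```

```text
14.0 yaw -43.47 Tz 0.092 eff [ 0.3006  0.2599 -0.4103 -0.1686] qd6 0.4401 pos [0.5083 0.1002 0.1085] w 0.0134
```

Call:
jog_arm:
  deltas:
    - [-1,0,0,0,-3]

```text
time_s: 14.12
tool_pos: [0.5083, 0.1002, 0.1085]
orientation: [1.22, 2.84, -0.015]
force: [-1.5, -0.5, 1.4]
width: 0.0135
```

```bash
python3 st2.py
```

```text
14.125 yaw -46.48 Tz 0.08 eff [ 0.3055  0.2499 -0.4058 -0.168 ] qd6 0.4379 pos [0.5083 0.1002 0.1085] w 0.0135
```

Call:
jog_arm:
  deltas:
    - [-1,0,0,0,-3]

```text
time_s: 14.25
tool_pos: [0.5083, 0.1002, 0.1085]
orientation: [1.294, 2.807, -0.018]
force: [-0.8, -1.7, 0.6]
width: 0.0139
```

```bash
python3 st2.py
```

```text
14.25 yaw -49.49 Tz 0.131 eff [ 0.3132  0.2409 -0.4007 -0.1674] qd6 0.4364 pos [0.5083 0.1002 0.1085] w 0.0139
```

Joint 6's effort reads smoothly, at -0.168 N·m turning freely, so I'll watch it for contact.

Call:
jog_arm:
  deltas:
    - [-1,0,0,0,-3]

```text
time_s: 14.38
tool_pos: [0.5083, 0.1002, 0.1085]
orientation: [1.368, 2.772, -0.02]
force: [-0.5, -1.6, 0.6]
width: 0.0134
```

```bash
python3 st2.py
```

```text
14.375 yaw -52.5 Tz 0.138 eff [ 0.3124  0.2323 -0.3991 -0.1644] qd6 0.4351 pos [0.5083 0.1002 0.1085] w 0.0134
```

Call:
jog_arm:
  deltas:
    - [-1,0,0,0,-3]

```text
time_s: 14.5
tool_pos: [0.5083, 0.1002, 0.1085]
orientation: [1.44, 2.736, -0.022]
force: [-1.0, -0.5, 0.9]
width: 0.0135
```

```bash
python3 st2.py
```

```text
14.5 yaw -55.52 Tz 0.105 eff [ 0.2993  0.2275 -0.3997 -0.1529] qd6 0.4351 pos [0.5083 0.1002 0.1085] w 0.0135
```

Call:
jog_arm:
  deltas:
    - [-1,0,0,0,-3]

```text
time_s: 14.62
tool_pos: [0.5082, 0.1002, 0.1085]
orientation: [1.512, 2.698, -0.024]
force: [-0.1, -1.3, 1.3]
width: 0.0139
```

```bash
python3 st2.py
```

```text
14.625 yaw -58.52 Tz 0.126 eff [ 0.2848  0.2243 -0.3933 -0.1387] qd6 0.4328 pos [0.5082 0.1002 0.1085] w 0.0139
```

Call:
jog_arm:
  deltas:
    - [-1,0,0,0,-3]

```text
time_s: 14.75
tool_pos: [0.5082, 0.1002, 0.1085]
orientation: [1.582, 2.657, -0.027]
force: [-0.2, -0.6, 1.3]
width: 0.0133
```

```bash
python3 st2.py
```

```text
14.75 yaw -61.52 Tz 0.156 eff [ 0.27    0.2223 -0.3852 -0.123 ] qd6 0.4328 pos [0.5082 0.1002 0.1085] w 0.0133
```

The torque starts climbing at about yaw -52°, so the spindle has met the pad. At -61.5° I estimate 8–11 N, so it needs a little more.

Call:
jog_arm:
  deltas:
    - [-1,0,0,0,-3]

```text
time_s: 14.88
tool_pos: [0.5082, 0.1001, 0.1085]
orientation: [1.651, 2.615, -0.029]
force: [-0.4, -1.4, 0.8]
width: 0.0139
```

```bash
python3 st2.py
```

```text
14.875 yaw -64.52 Tz 0.212 eff [ 0.2538  0.2209 -0.377  -0.1065] qd6 0.4317 pos [0.5082 0.1001 0.1085] w 0.0139
```

Call:
jog_arm:
  deltas:
    - [-1,0,0,0,-1]
    - [-1,0,0,0,0]
    - [-1,0,0,0,0]

```text
time_s: 15.25
tool_pos: [0.5082, 0.1001, 0.1085]
orientation: [1.671, 2.603, -0.03]
force: [-1.1, -1.2, 0.7]
width: 0.0139
```

```bash
python3 st2.py;  python3 - <<'E'
from h import *
s=sense()
p=grab_frame("wrist");save(p,"w9")
for t,z in(("knob_top",.127),("ring_mark",.099),("pad",.02),("stop",.02)): print(t,[(np.round(r["location"],1).tolist(),round(r["confidence"],2),np.round(watz(p,s,r["location"],z),4)) for r in tip_of(p,t)][:3])
E
python3 st2.py
```

```text
15.25 yaw -65.39 Tz 0.034 eff [ 0.4536  0.1565 -0.3519  0.049 ] qd6 -0.0046 pos [0.5082 0.1001 0.1085] w 0.0139
knob_top [([278.8, 293.2], 0.84, array([0.5076, 0.1002, 0.127 ]))]
ring_mark [([255.9, 303.9], 0.89, array([0.5075, 0.0699, 0.099 ]))]
pad [([541.1, 266.3], 0.69, array([0.7971, 0.1585, 0.02  ]))]
stop []
15.5 yaw -65.41 Tz 0.075 eff [ 0.3688  0.1683 -0.348   0.0952] qd6 0.0016 pos [0.5082 0.1001 0.1085] w 0.0137
```

View pics/w9.png

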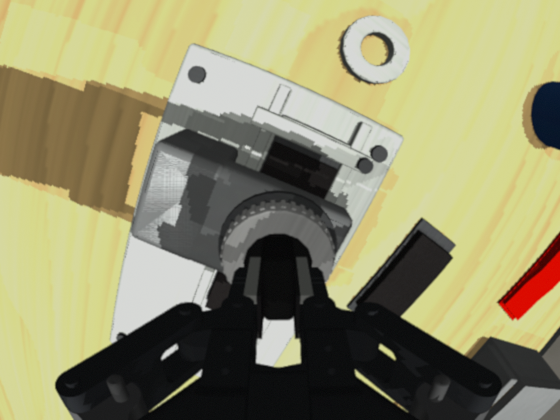

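The ring mark has not moved: (0.5075, 0.070) against (0.508, 0.0707) before. Releasing the knob and rising.

Call:
jog_arm:
  deltas:
    - [1,0,0,0,0]
    - [1,0,0,0,0]
    - [1,0,0,0,0]
    - [1,0,0,0,0]
    - [1,0,0,0.02,0]
    - [1,0,0,0.04,0]
    - [1,0.01,0,0.05,5]
    - [1,0.02,0,0.05,8]
    - [1,0,0,0,9]
    - [1,0,0,0,9]
    - [1,0,0,0,9]
    - [1,0,0,0,9]

```text
time_s: 17.0
tool_pos: [0.5384, 0.1012, 0.2744]
orientation: [0.399, 3.06, 0.004]
force: [-0.3, -0.3, -1.0]
width: 0.0858
```

```bash
python3 st2.py;  python3 - <<'E'
from h import *
s=sense()
p=grab_frame("wrist");save(p,"w10")
for t,z in(("knob_top",.127),("ring_mark",.099),("pad",.02),("stop",.02)): print(t,[(np.round(r["location"],1).tolist(),round(r["confidence"],2),np.round(watz(p,s,r["location"],z),4)) for r in tip_of(p,t)][:3])
im=cv2.imread("pics/w10.png"); u,v=[int(x) for x in tip_of(p,"knob_top")[0]["location"]]
c=im[max(v-55,0):v+55,max(u-75,0):u+75].astype(float)*2
cv2.imwrite("pics/w10z.png",cv2.resize(np.clip(c,0,255).astype(np.uint8),None,fx=5,fy=5,interpolation=cv2.INTER_CUBIC))
E
```

```text
17.0 yaw -14.84 Tz 0.012 eff [ 0.1697 -0.0791 -0.1973  0.8941] qd6 -1.3423 pos [0.5384 0.1012 0.2744] w 0.0858
knob_top [([266.8, 153.7], 0.55, array([0.5061, 0.1004, 0.127 ]))]
ring_mark [([236.8, 155.9], 0.88, array([0.5055, 0.0692, 0.099 ]))]
pad [([354.8, 319.6], 0.89, array([0.8143, 0.1568, 0.02  ]))]
stop [([307.1, 125.4], 0.57, array([0.5043, 0.1486, 0.02  ]))]
```

View pics/w10z.png

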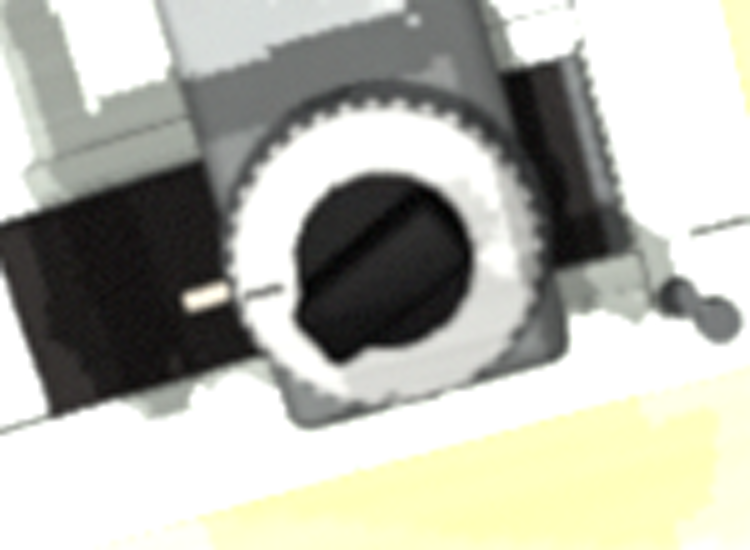

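View pics/w10.png

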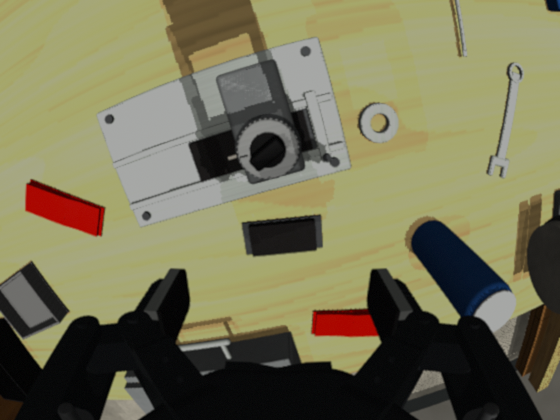

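The ring mark is still lined up with the head's index mark, the pad sits against the stop, and the knob is free. Settling, then handing in.

Call:
jog_arm:
  deltas:
    - [1,0,0,0,0]
    - [1,0,0,0,0]
    - [1,0,0,0,0]
    - [1,0,0,0,0]

```text
time_s: 17.8
tool_pos: [0.5382, 0.1013, 0.274]
orientation: [0.413, 3.059, 0.004]
force: [-0.1, 0.3, 0.5]
width: 0.0859
```

Run:
```python
from h import *
s=sense();p=grab_frame("wrist")
for t,z in(("ring_mark",.099),("pad",.02),("stop",.02)): print(t,[(round(r["confidence"],2),np.round(watz(p,s,r["location"],z),4)) for r in tip_of(p,t)][:3])
print(s["force"],s["qd"].round(3),close_job())
```

```text
ring_mark [(0.75, array([0.5087, 0.0736, 0.099 ]))]
pad [(0.76, array([ 0.5115, -0.2225,  0.02  ])), (0.61, array([0.8197, 0.1545, 0.02  ]))]
stop [(0.63, array([0.5027, 0.148 , 0.02  ]))]
the job is handed in; nothing more can be done
[-0.11480554  0.30987815  0.45136383] [-0.002  0.002  0.001 -0.001 -0.001  0.001] None
```

The job is handed in at about 18 s of the 64 s allowed; `close_job()` gave no verdict.

- **Pad:** I slid it along the channel with closed fingers until it stopped moving. The push force then rose from about 3 N to 9 N, and the picture shows the pad against the stop. The networks put the pad 73 mm to the -y side of the stop (home is 75 mm).
- **Knob:** I gripped only the bar and turned it about 46° clockwise. Torque began to rise at roughly 33°. I stopped about 13° after that, which I estimate as 12–16 N on the pad. I then let go and lifted clear.

**Last checks:**
- **Arm:** it was still, the force on the tool was near zero, and no bystander had visibly moved.
- **Spindle force:** I inferred it from joint 6's effort and the turn angle; I did not measure it directly. That effort signal had an unexplained sign: its magnitude fell as the load rose. The noisy wrist torque rose in step with it.
- **Ring mark:** readings while gripped and just after release were within 2–3 mm of the earlier ones, and the mark still lined up with the head's index mark. The very last network reading was about 3 mm off in y. I put that down to network scatter, because the picture showed no shift.
- **Pad at the end:** the network did not find the gauge pad in the last two pictures, so its final position rests on what I could see.

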